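Slide the specimen carriage home under the stereo microscope

ROBOT

A 6-joint arm with a two-finger parallel gripper is mounted at the origin on the work surface. World frame = base frame: x ahead of the robot, y to its left, z up, the work surface at z = 0. Lengths are in m, angles in rad, forces in N, time in s.
With the tool pointing down it reaches from about 0.35 to 0.975 m from the base axis. Payload 17.4 kg.
Tool frame: the origin (TCP) lies on the mounting face of the last link; the fingertips stand 173 mm ahead of it and the grasp point (between the pads) lies 155 mm ahead of it; x points along the fingers, z is the direction in which the jaws open and shut, and the axes are right-handed (so a half turn about x gives the same grasp; the last joint's range is limited). The gripper opens to 85 mm and grips with 20 to 120 N. Pads are 22 mm wide; open, the fingers measure 114 mm over their backs; the gripper's body (76 mm by 85 mm) begins 54 mm behind the grasp point. The pads swing forward as they close: fully open they stand 13 mm farther back than shut.
Start: joints at [1.19, 0.116, 1.442, -0, 1.584, -0.038], TCP at [0.227, 0.636, 0.405] pointing down, gripper open.
Joint ranges: [-2.83, 2.83], [-0.83, 2.19], [0.07, 2.5], [-1.14, 4.28], [0.01, 3], [-2.97, 2.97]. Speed limits (rad/s): [1.89, 1.89, 2.22, 3.14, 3.14, 3.14].

INTERFACE

Orientations are given as a unit quaternion [x, y, z, w].
In Python, from cell import * gives the robot as it stands.
- The arm moves only by the shell command python3 -m handwheel 'ROWS'. ROWS is JSON, a list of rows, each an object with "dp": the shift along the world's x, y, z each as a share of 0.2 m, from -1 to 1, a list of three; "delta_rot": the turn, a rotation vector about the world's x, y, z each as a share of 1.5 rad, from -1 to 1, a list of three; "claw": the closure, from 0 (fully open) to 1 (shut). A call has 1 to 8 rows; each row shifts and turns the commanded pose from where the row before left it; what a row does not reach is not made up. A row lasts 1/8 s, in which the tool goes at most 62.5 mm and 10.7 degrees, less where a joint would pass 70% of its speed; a pose out of reach is approached as far as the arm can. A call with a number of a shift or a turn outside -1 to 1 is refused whole. A call with a gripper value outside its range is refused whole. The fingers move at their own pace and stop on an object; the grip force is fixed at half the most. Time passes only in rows, so rows that do not move let the fingers close. It gives the time, the measured TCP pose, the force and the opening at its end, in the units of the state.
- sense(): the state, without advancing time (a new reading comes with each control period).
- camera(name): name is "side" or "top"; returns the picture (384x512x3 uint8, red, green, blue); there is no depth.
- camera_model(name): a dict with "K" (3x3 intrinsics, pixels), "T" (4x4, takes a point from camera to world coordinates). Camera axes: x right, y down, z forward; pixel columns grow to the right and rows downward; lengths in m; the calibration is good to about 2 mm. A picture is of the moment at which its call begins. camera_model takes no time and is no camera call.
- sign_off(): hands the job in, once; it reports no verdict.
The state is a dict: "t": time; "joint_positions": joint angles; "dq": joint speeds; "joint_torque": joint torques, N m; "tool_pos": TCP position; "eef_rot": TCP orientation; "wrist_force": force on the tool from outside, world axes, zero at the start; "moment": the same for the moment, N m; "width": opening from 0.0 (shut) to 1.0 (fully open).
Only numpy, scipy, OpenCV 4.12 (cv2) and the standard library are available. Lean on these libraries where they do the work, as an engineer would, in place of code of your own. Each camera call takes 0.05 s, during which the arm holds its last target. There are 200 camera calls.

TASK

Gently push the dark specimen carriage along its rails with the fingertips, under the microscope's lens, until you feel it drop fully into its locating notches, then take the hand away. Only push it: do not grip its push plate or lift it off the rails. Keep the covered dish standing between its pins, and leave everything else on the desk where it is without bumping the microscope hard.

Things in the scene. Friction and masses are not known exactly. Their poses are not given: they have to be found in the camera images.
- microscope: Cream stereo microscope and its slide track, one fixed unit. Origin: on the desk under the track's middle; z up; the carriage slides towards its -y, to the lens. Track y -190..+220 mm, 135 mm wide over its side guides (tops 82 mm high). Two rails at |x| 33..62 mm, tops 69 mm high; the gap between them for y above -30 is open, but for a tie bar below 55 mm at y 183..207.
- home (a point): Where the carriage's origin must end: fixed on the microscope at x 0, y -45 mm, 64 mm above the desk (play 1.5 mm along and across). Each rail has an inner and an outer lane, each with one notch 12 mm long and 5 mm deep. The front feet run on the inner lanes, the rear feet on the outer ones, so all four drop together, only here; the notch ends then stop the carriage firmly.
- lens (a point): Centre of the black lens's lower rim (48 mm diameter there), fixed on the microscope at x 0, y -120 mm, 166 mm above the desk. The head and eyepieces above reach x -60..+150, y -170..-70 mm, 410 mm high. Pillar at x 125, y -120 mm. The cream base box covers x -105..+165, y -205..-35, 55 mm high.
- carriage: Loose dark board 120 (x) by 250 (y) mm, 6 mm thick, about 0.55 kg, on four slippery white feet 7 mm high; it slides with 1 to 2 N. Origin: middle of the board, level with the feet's soles; board top 13 mm above it; axes as the microscope's. On the rails the origin is 69 mm above the desk, dropped home 64 mm. Starts 60 to 110 mm short of home. At its rear (+y) end is a steel push plate, orange on top.
- push_face (a point): Centre of the rear (+y) face of the carriage's upright push plate, to be pushed towards -y. Plate 56 mm wide (x), 8 mm thick (y), 22 mm high, on the board, flush with its rear end. This point is 125 mm behind the carriage's origin, 11 mm above the board's top and 11 mm below the plate's top.
- well (a point): Point on the board's top, 75 mm ahead (-y) of the carriage's origin, in the middle of four 6 mm high steel pins between which the dish stands.
- dish: Clear covered dish with amber mineral chips, 62 mm diameter, 15 mm high, 35 g, standing loose between the pins on the carriage, with 1.5 mm play. Origin: centre of its underside.
- tweezers: Steel tweezers lying on the desk beside the track, 125 mm long, 6 mm high. Origin: middle of the underside. Leave alone.
- jar: Small amber jar with white cap beside the track, 42 mm diameter, 58 mm high. Origin: centre of its underside. Leave alone.
- vial_rack: Blue rack with capped vials, 55 x 150 mm, 66 mm high. Origin: centre of its underside. Leave alone.
- loupe: Black hand lens lying flat, 60 mm diameter with an 80 mm handle, 10 mm high. Origin: under the lens centre. Leave alone.
- mug: Blue mug, 80 mm diameter, 92 mm high. Origin: centre of its underside. Leave alone.
- wash_bottle: White bottle with red cap, 62 mm diameter, 160 mm high. Origin: centre of its underside. Leave alone.
Things that resemble listed ones, but are neither listed nor needed, are in the scene too. What is meant by the dish is not brown, red or yellow, and is the smaller of those in its own colour.

How it is judged:
On the way:
1. the carriage has dropped into all its notches under the lens (z of carriage in the frame of microscope below 0.0658 m and y of carriage in the frame of microscope between -0.049 and -0.041 m), for 0.2 s.
At the end, for the whole second after the job is handed in: The carriage lies flat and at rest in its notches: 5 mm below its riding height (within 1.8 mm), within 4 mm of home along and across the track, tilted under 0.012 rad; the dish stands flat between its pins (within 5 mm of their middle) (all of step 1 and z of carriage in the frame of microscope above 0.062 m and x of carriage in the frame of microscope between -0.004 and 0.004 m and angle between carriage's own z axis and vertical below 0.012 rad and angle between the y axis of carriage and the y axis of microscope, either way round below 0.04 rad and linear speed of each of carriage, dish below 0.01 m/s and distance between dish and well below 0.005 m and angle between dish's own z axis and vertical below 0.05 rad); the robot touches nothing.
It fails at once if the carriage is lifted off its rails or tipped (z of carriage in the frame of microscope above 0.079 m or angle between carriage's own z axis and vertical above 0.12 rad).
It fails at once if the dish leaves its place between the pins or tips (distance between dish and well above 0.01 m or angle between dish's own z axis and vertical above 0.25 rad).
It fails at once if the carriage or the microscope is rammed (struck or pressed by the fingers with over 80 N, or by the arm with over 40 N) (contact force between the fingers and carriage above 80 N or contact force between the fingers and microscope above 80 N or contact force between the arm and microscope above 40 N).
It fails at once if the push plate is gripped (fingers press on its inner face, towards the dish) (contact force between the fingers and plate_inner above 3 N).
It fails at once if something else on the desk is moved by more than 25 mm (distance of any of tweezers, jar, vial_rack, loupe, mug, wash_bottle from where it was at the start of the episode above 0.025 m).
It also fails if it takes over 35 s, if anything falls off the work surface, if the arm or the gripper's body presses on something with over 40 N, if the wrist force passes 120 N, or if a joint passes its speed limit or range.

## Working session

There is one attempt and no reset: what is moved stays moved. The work goes in short steps, Python scripts to look and compute and a shell command to move; the robot and the scene stay as the last step left them, time stands still between calls to the robot, and variables do not carry over. Pictures are saved under pics/ and viewed, about 8 in all and at most 12, crops included, and the job is handed in when it is done.

```bash
mkdir -p pics
python3 - <<'E'
from cell import *
import cv2,numpy as np
np.set_printoptions(precision=4,suppress=True)
for n in("top","side"):
    im=camera(n);cv2.imwrite(f"pics/{n}0.png",im[:,:,::-1]);m=camera_model(n);print(n,m["K"],m["T"])
s=sense();print(s)
E
```

```text
top [[439.2821   0.     248.1063]
 [  0.     439.2821 186.0528]
 [  0.       0.       1.    ]] [[-0.0295 -0.9876  0.1544  0.3328]
 [-0.9995  0.0306  0.0045  0.0092]
 [-0.0092 -0.1542 -0.988   1.499 ]
 [ 0.      0.      0.      1.    ]]
side [[404.7649   0.     254.4202]
 [  0.     404.7649 194.5585]
 [  0.       0.       1.    ]] [[-0.9985 -0.0458  0.0307  0.4707]
 [-0.0529  0.6385 -0.7678  1.0263]
 [ 0.0156 -0.7683 -0.6399  0.946 ]
 [ 0.      0.      0.      1.    ]]
{'t': 0.1, 'joint_positions': array([ 1.1902,  0.1164,  1.4422,  0.    ,  1.584 , -0.0378]), 'dq': array([-0.0001, -0.0023,  0.0008,  0.0001,  0.0022,  0.0003]), 'joint_torque': array([  0.001 , -73.3669, -63.3783,  -0.0001,   0.0052,   0.    ]), 'tool_pos': array([0.2269, 0.6357, 0.4041]), 'eef_rot': array([-0.4076,  0.5783,  0.4072,  0.5776]), 'wrist_force': array([-0.4886, -0.8488, -0.3118]), 'moment': array([0.0215, 0.0023, 0.0273]), 'width': 0.9982249594545752}
```

View pics/top0.png

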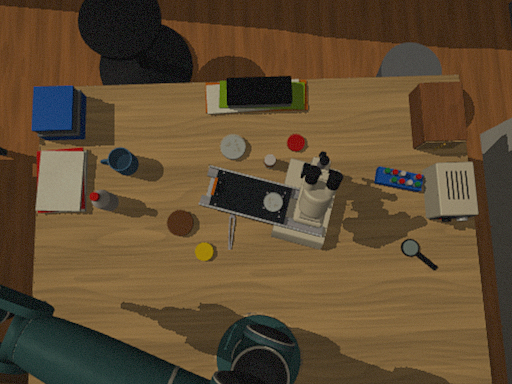

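View pics/side0.png

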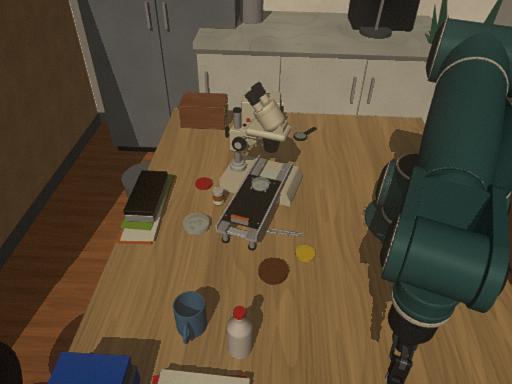

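Top view: carriage spans about (205–292, 170–222), with its orange plate top at (213,186). The clear dish on it is at (273,202), and the microscope head is near (318,190). Lookalikes for the dish are the larger clear dish at (232,147), brown (180,222), yellow (204,251) and red (296,143). In the side view the plate is at (240,215) and the dish at (261,184). I choose the small clear dish on the carriage and will check it in a close crop.

```bash
cat > h.py <<'E'
from cell import *
import cv2,numpy as np
np.set_printoptions(precision=4,suppress=True)
def ray(n,uv):
    m=camera_model(n);d=m["T"][:3,:3]@np.linalg.solve(m["K"],[uv[0],uv[1],1]);return m["T"][:3,3],d/np.linalg.norm(d)
def plane(n,uv,z):
    o,d=ray(n,uv);return o+d*(z-o[2])/d[2]
def tri(a,b):
    o1,d1=ray("top",a);o2,d2=ray("side",b)
    s=np.linalg.lstsq(np.c_[d1,-d2],o2-o1,rcond=None)[0];p,q=o1+s[0]*d1,o2+s[1]*d2
    return (p+q)/2,np.linalg.norm(p-q)
def proj(n,p):
    m=camera_model(n);c=np.linalg.inv(m["T"])@np.r_[p,1];c=m["K"]@c[:3];return c[:2]/c[2]
def orange(im,box):
    x0,y0,x1,y1=box;h=cv2.cvtColor(im[y0:y1,x0:x1],cv2.COLOR_RGB2HSV)
    k=cv2.inRange(h,(5,170,110),(18,255,255))
    n,l,st,c=cv2.connectedComponentsWithStats(k);i=1+np.argmax(st[1:,4])
    r=cv2.minAreaRect(np.argwhere(l==i)[:,::-1].astype(np.float32))
    return c[i]+[x0,y0],st[i,4],(np.array(r[0])+[x0,y0],r[1],r[2])
E
python3 - <<'E'
from h import *
t=cv2.imread("pics/top0.png")[:,:,::-1].copy();s=cv2.imread("pics/side0.png")[:,:,::-1].copy()
a=orange(t,(195,160,230,210));b=orange(s,(215,195,265,240));print(a,b);print(tri(a[0],b[0]))
A=cv2.resize(t[150:250,190:345],None,fx=5,fy=5,interpolation=cv2.INTER_CUBIC)
B=cv2.resize(s[145:250,205:315],None,fx=5,fy=5,interpolation=cv2.INTER_CUBIC)
cv2.imwrite("pics/ca.png",A[:,:,::-1]);cv2.imwrite("pics/cb.png",B[:,:,::-1])
E
```

```text
(array([214.0638, 185.9787]), np.int32(47), (array([214.0423, 186.0115]), (2.5434677600860596, 17.014923095703125), 15.255120277404785)) (array([239.766, 217.383]), np.int32(47), (array([239.4157, 217.3652]), (17.464092254638672, 2.623361110687256), 12.994616508483887))
(array([0.5523, 0.1253, 0.1024]), np.float64(0.004586412269432282))
```

View pics/ca.png

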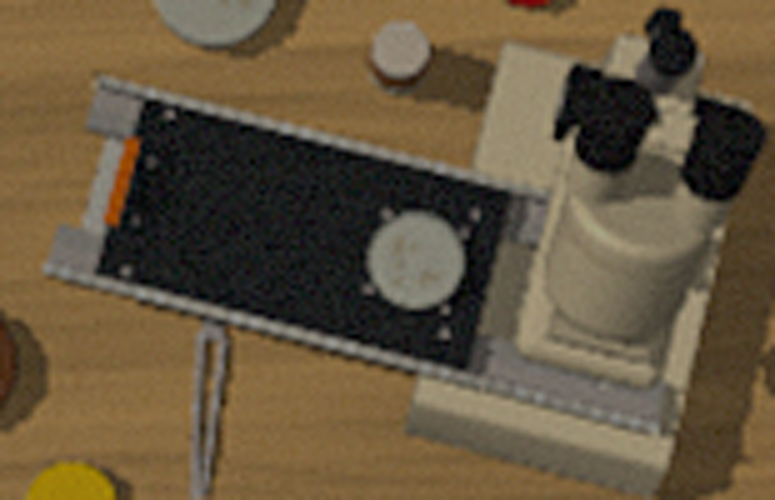

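View pics/cb.png

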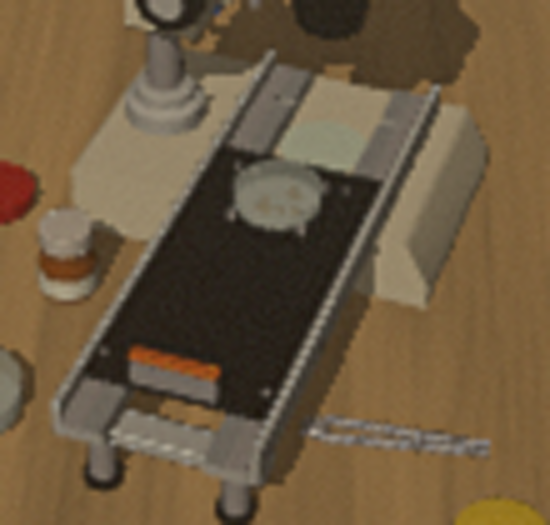

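The crops confirm it: dark carriage, orange-topped plate at its rear, small clear dish between the pins; 0.102 m triangulated height fits the expected 0.104. Next I measure the track axis from the guide corners.

Run:
```python
from h import *
f=lambda x,y:(190+(x+.5)/5-.5,150+(y+.5)/5-.5)
g=lambda x,y:(205+(x+.5)/5-.5,145+(y+.5)/5-.5)
RL=plane("top",f(98,78),.082);RR=plane("top",f(45,270),.082);FR=plane("top",f(662,430),.082)
S=[plane("side",g(*p),.082) for p in((57,405),(258,470),(272,53),(435,90))]
print(RL,RR,FR,np.linalg.norm(RL-RR),np.linalg.norm(FR-RR));print(*S,np.linalg.norm(S[0]-S[1]),np.linalg.norm(S[0]-S[2]),np.linalg.norm(S[1]-S[3]))
for v in(RR-FR,S[0]-S[2],S[1]-S[3],(lambda d:np.array([-d[1],d[0]]))((RR-RL)[:2]),(lambda d:np.array([-d[1],d[0]]))((S[1]-S[0])[:2])):print("y axis angle",np.degrees(np.arctan2(v[1],v[0])))
pt=plane("top",orange(cv2.imread("pics/top0.png")[:,:,::-1].copy(),(195,160,230,210))[0],.104)
ps=plane("side",orange(cv2.imread("pics/side0.png")[:,:,::-1].copy(),(215,195,265,240))[0],.104);print("plate",pt,ps)
print("dish",plane("top",f(417,260),.097),plane("side",g(281,190),.097), "dish-plate axis should be 196mm")
from scipy.spatial.transform import Rotation as R
print(R.from_quat(sense()["eef_rot"]).as_matrix())
```

```text
[0.6276 0.1417 0.082 ] [0.5015 0.1782 0.082 ] [ 0.3863 -0.2161  0.082 ] 0.13125615028552784 0.4107850242377267
[0.6212 0.1456 0.082 ] [0.4962 0.192  0.082 ] [ 0.5072 -0.2436  0.082 ] [ 0.3849 -0.2044  0.082 ] 0.1333180782514529 0.4055680509089758 0.41172255810447506
y axis angle 73.70951258468241
y axis angle 73.67647601292167
y axis angle 74.31714244663942
y axis angle -106.1283128050786
y axis angle -110.35322723389756
plate [0.5544 0.1251 0.104 ] [0.5498 0.1275 0.104 ]
dish [ 0.4988 -0.0627  0.097 ] [ 0.4932 -0.0574  0.097 ] dish-plate axis should be 196mm
[[-0.0004 -0.9418  0.3361]
 [-0.0009  0.3361  0.9418]
 [-1.      0.     -0.001 ]]
```

Track +y points about 74° in world, so u ≈ (0.277, 0.961). Plate top centre is about (0.552, 0.126), home about (0.488, -0.090), so about 104 mm to go, which sits in the 60–110 mm range. I go over the point 45 mm behind the plate, near (0.566, 0.173), with the fingers shut.

```bash
python3 -m handwheel '[{"dp":[0.17,-0.23,0],"delta_rot":[0,0,0.041],"claw":1},{"dp":[0.17,-0.23,0],"delta_rot":[0,0,0],"claw":1},{"dp":[0.17,-0.23,0],"delta_rot":[0,0,0],"claw":1},{"dp":[0.17,-0.23,0],"delta_rot":[0,0,0],"claw":1},{"dp":[0.17,-0.23,0],"delta_rot":[0,0,0],"claw":1},{"dp":[0.17,-0.23,0],"delta_rot":[0,0,0],"claw":1},{"dp":[0.17,-0.23,0],"delta_rot":[0,0,0],"claw":1},{"dp":[0.17,-0.23,0],"delta_rot":[0,0,0],"claw":1}]'; python3 -m handwheel '[{"dp":[0.17,-0.23,0],"delta_rot":[0,0,0],"claw":1},{"dp":[0.17,-0.23,0],"delta_rot":[0,0,0],"claw":1},{"dp":[0,0,-0.2],"delta_rot":[0,0,0],"claw":1},{"dp":[0,0,-0.2],"delta_rot":[0,0,0],"claw":1},{"dp":[0,0,0],"delta_rot":[0,0,0],"claw":1}]'
python3 - <<'E'
from h import *
from scipy.spatial.transform import Rotation as R
s=sense();print(s["tool_pos"],s["wrist_force"],s["width"],s["joint_positions"]);M=R.from_quat(s["eef_rot"]).as_matrix();print(M, "jaw yaw",np.degrees(np.arctan2(M[1,2],M[0,2])))
im=camera("side");p=proj("side",s["tool_pos"]+.173*M[:,0]);print("tip pred",p)
x0,y0=int(p[0])-60,int(p[1])-60
c=cv2.resize(im[y0:y0+120,x0:x0+130],None,fx=5,fy=5,interpolation=cv2.INTER_CUBIC)
q=tuple(int(v) for v in (p-[x0,y0])*5);cv2.circle(c,q,3,(255,0,0),-1);cv2.imwrite("pics/s1.png",c[:,:,::-1]);print(x0,y0,q)
E
```

```text
t: 1.1
tool_pos: [0.4996, 0.266, 0.4045]
eef_rot: [-0.425, 0.565, 0.425, 0.565]
wrist_force: [0.4, 0.3, 0.4]
width: 0.001
t: 1.72
tool_pos: [0.5664, 0.1755, 0.3217]
eef_rot: [-0.424, 0.567, 0.426, 0.563]
wrist_force: [0.4, -0.8, 0.2]
width: 0.004
[0.5664 0.1755 0.3217] [ 0.3703 -0.7743  0.1671] 0.004119817598923371 [ 0.2574 -0.026   1.7236  0.      1.4494 -1.0319]
[[-0.0053 -0.9606  0.2779]
 [-0.0013  0.2779  0.9606]
 [-1.      0.0047 -0.0027]] jaw yaw 73.8669974138333
tip pred [232.8849 217.0568]
172 157 (304, 300)
```

View pics/s1.png

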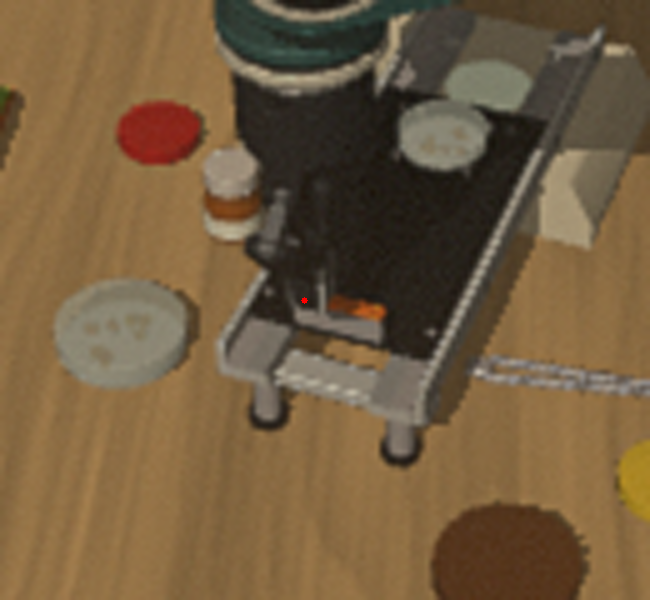

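The red dot marks the predicted tip centre, and the finger's near edge ends just below it at (313,315), so the 173 mm tip length holds within a few mm. The finger lines up with the track middle behind the plate. Descending to tip height 0.090, then approaching slowly.

```bash
python3 -m handwheel '[{"dp":[0,0,-0.15],"delta_rot":[0,0,0],"claw":1},{"dp":[0,0,-0.14],"delta_rot":[0,0,0],"claw":1},{"dp":[0,0,0],"delta_rot":[0,0,0],"claw":1},{"dp":[-0.007,-0.024,0],"delta_rot":[0,0,0],"claw":1},{"dp":[-0.007,-0.024,0],"delta_rot":[0,0,0],"claw":1},{"dp":[-0.007,-0.024,0],"delta_rot":[0,0,0],"claw":1},{"dp":[-0.007,-0.024,0],"delta_rot":[0,0,0],"claw":1},{"dp":[0,0,0],"delta_rot":[0,0,0],"claw":1}]'
python3 - <<'E'
from h import *
im=camera("side");x0,y0=175,150
cv2.imwrite("pics/s2.png",cv2.resize(im[y0:y0+110,x0:x0+140],None,fx=5,fy=5,interpolation=cv2.INTER_CUBIC)[:,:,::-1])
E
```

```text
t: 2.78
tool_pos: [0.5612, 0.1561, 0.2669]
eef_rot: [-0.425, 0.565, 0.425, 0.565]
wrist_force: [0.4, 1.2, 0.1]
width: 0.0
```

View pics/s2.png

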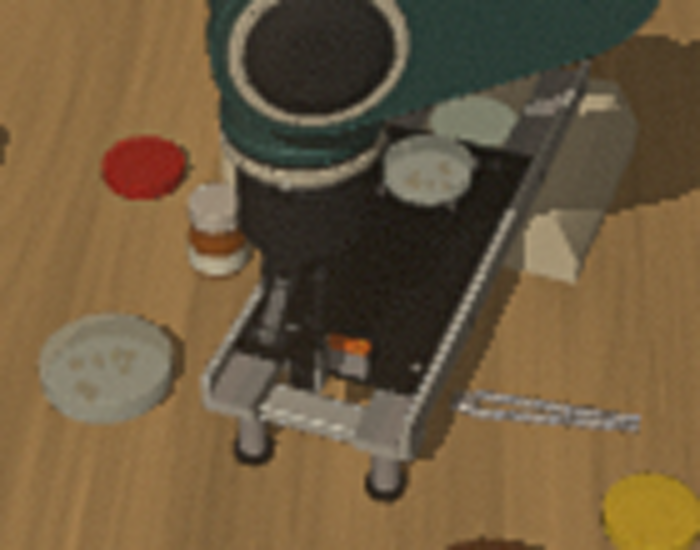

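The finger spans (285–325, ~380) behind the plate, which reaches x≈370 on its right. It sits a few mm too far towards the +x side, so I shift it 6 mm across, lower it 4 mm, and then close in gently.

```bash
python3 -m handwheel '[{"dp":[-0.03,0.008,-0.02],"delta_rot":[0,0,0],"claw":1},{"dp":[0,0,0],"delta_rot":[0,0,0],"claw":1},{"dp":[-0.0035,-0.012,0],"delta_rot":[0,0,0],"claw":1},{"dp":[-0.0035,-0.012,0],"delta_rot":[0,0,0],"claw":1},{"dp":[-0.0035,-0.012,0],"delta_rot":[0,0,0],"claw":1},{"dp":[-0.0035,-0.012,0],"delta_rot":[0,0,0],"claw":1}]'
for i in 1 2; do :; done
python3 -m handwheel '[{"dp":[-0.0035,-0.012,0],"delta_rot":[0,0,0],"claw":1},{"dp":[-0.0035,-0.012,0],"delta_rot":[0,0,0],"claw":1},{"dp":[-0.0035,-0.012,0],"delta_rot":[0,0,0],"claw":1},{"dp":[-0.0035,-0.012,0],"delta_rot":[0,0,0],"claw":1}]'
python3 -m handwheel '[{"dp":[-0.0035,-0.012,0],"delta_rot":[0,0,0],"claw":1},{"dp":[-0.0035,-0.012,0],"delta_rot":[0,0,0],"claw":1},{"dp":[-0.0035,-0.012,0],"delta_rot":[0,0,0],"claw":1},{"dp":[-0.0035,-0.012,0],"delta_rot":[0,0,0],"claw":1}]'
python3 - <<'E'
from h import *
im=camera("side");x0,y0=175,150
cv2.imwrite("pics/s3.png",cv2.resize(im[y0:y0+110,x0:x0+140],None,fx=5,fy=5,interpolation=cv2.INTER_CUBIC)[:,:,::-1]);print(sense()["wrist_force"])
E
```

```text
t: 3.58
tool_pos: [0.5525, 0.1483, 0.2627]
eef_rot: [-0.425, 0.565, 0.425, 0.565]
wrist_force: [-0.5, -0.2, -0.2]
width: -0.001
t: 4.08
tool_pos: [0.5497, 0.1388, 0.2627]
eef_rot: [-0.425, 0.565, 0.425, 0.565]
wrist_force: [1.3, 2.2, -0.0]
width: -0.003
t: 4.58
tool_pos: [0.5468, 0.1292, 0.2627]
eef_rot: [-0.425, 0.565, 0.425, 0.565]
wrist_force: [1.1, 1.7, -0.3]
width: 0.002
[0.876  0.4172 0.0818]
```

View pics/s3.png

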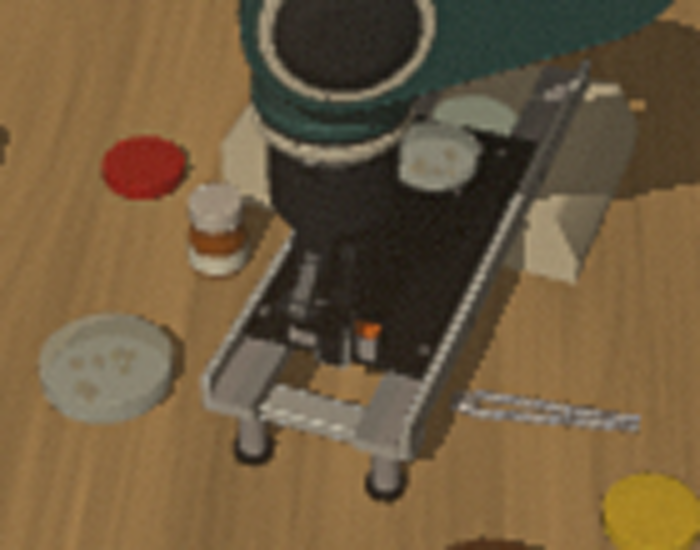

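Plate shows on both sides of the finger (290–380 against 318–352), so it is centred, in contact, and the carriage is moving with about 2 N. Around 90 mm remain. I push 60 mm at a moderate pace, then go slowly.

```bash
python3 -m handwheel '[{"dp":[-0.0042,-0.0144,0],"delta_rot":[0,0,0],"claw":1},{"dp":[-0.0056,-0.019,0],"delta_rot":[0,0,0],"claw":1},{"dp":[-0.007,-0.024,0],"delta_rot":[0,0,0],"claw":1},{"dp":[-0.007,-0.024,0],"delta_rot":[0,0,0],"claw":1},{"dp":[-0.007,-0.024,0],"delta_rot":[0,0,0],"claw":1},{"dp":[-0.007,-0.024,0],"delta_rot":[0,0,0],"claw":1},{"dp":[-0.007,-0.024,0],"delta_rot":[0,0,0],"claw":1},{"dp":[-0.007,-0.024,0],"delta_rot":[0,0,0],"claw":1}]'
python3 -m handwheel '[{"dp":[-0.007,-0.024,0],"delta_rot":[0,0,0],"claw":1},{"dp":[-0.007,-0.024,0],"delta_rot":[0,0,0],"claw":1},{"dp":[-0.007,-0.024,0],"delta_rot":[0,0,0],"claw":1},{"dp":[-0.0056,-0.019,0],"delta_rot":[0,0,0],"claw":1},{"dp":[-0.0042,-0.0144,0],"delta_rot":[0,0,0],"claw":1},{"dp":[-0.0028,-0.0096,0],"delta_rot":[0,0,0],"claw":1}]'
python3 - <<'E'
from h import *
im=camera("side");x0,y0=175,130
cv2.imwrite("pics/s4.png",cv2.resize(im[y0:y0+110,x0:x0+140],None,fx=5,fy=5,interpolation=cv2.INTER_CUBIC)[:,:,::-1]);print(sense()["wrist_force"])
E
```

```text
t: 5.62
tool_pos: [0.5364, 0.0935, 0.2627]
eef_rot: [-0.425, 0.565, 0.425, 0.565]
wrist_force: [0.8, 2.5, 0.1]
width: 0.003
t: 6.38
tool_pos: [0.5298, 0.0707, 0.2627]
eef_rot: [-0.425, 0.565, 0.425, 0.565]
wrist_force: [0.6, 2.8, -0.1]
width: 0.0
[0.3899 1.2235 0.3848]
```

View pics/s4.png

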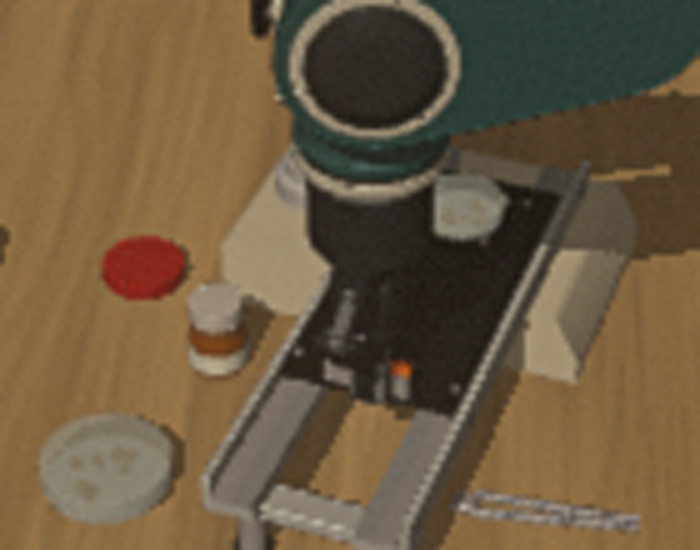

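The carriage front is under the lens arm and the dish still stands between its pins at (468,208). The plate is evenly pushed. Continuing at 1.5–2 mm per row while watching for the force step.

```bash
python3 -m handwheel '[{"dp":[-0.0028,-0.0096,0],"delta_rot":[0,0,0],"claw":1},{"dp":[-0.0028,-0.0096,0],"delta_rot":[0,0,0],"claw":1},{"dp":[-0.0028,-0.0096,0],"delta_rot":[0,0,0],"claw":1},{"dp":[-0.0028,-0.0096,0],"delta_rot":[0,0,0],"claw":1},{"dp":[-0.0028,-0.0096,0],"delta_rot":[0,0,0],"claw":1},{"dp":[-0.0028,-0.0096,0],"delta_rot":[0,0,0],"claw":1}]'
python3 -m handwheel '[{"dp":[-0.0021,-0.0072,0],"delta_rot":[0,0,0],"claw":1},{"dp":[-0.0021,-0.0072,0],"delta_rot":[0,0,0],"claw":1},{"dp":[-0.0021,-0.0072,0],"delta_rot":[0,0,0],"claw":1},{"dp":[-0.0021,-0.0072,0],"delta_rot":[0,0,0],"claw":1}]'
```

```text
t: 7.18
tool_pos: [0.5264, 0.0592, 0.2627]
eef_rot: [-0.425, 0.565, 0.425, 0.565]
wrist_force: [1.3, 1.9, 0.3]
width: -0.001
t: 7.68
tool_pos: [0.5248, 0.0535, 0.2627]
eef_rot: [-0.425, 0.565, 0.425, 0.565]
wrist_force: [0.1, 2.3, -0.1]
width: -0.002
```

```bash
python3 -m handwheel '[{"dp":[-0.002,-0.007,0],"delta_rot":[0,0,0],"claw":1},{"dp":[-0.002,-0.007,0],"delta_rot":[0,0,0],"claw":1}]' | grep -E 'pos|force'
python3 -m handwheel '[{"dp":[-0.002,-0.007,0],"delta_rot":[0,0,0],"claw":1},{"dp":[-0.002,-0.007,0],"delta_rot":[0,0,0],"claw":1}]' | grep -E 'pos|force'
```

```text
tool_pos: [0.5239, 0.0507, 0.2627]
wrist_force: [0.7, 1.5, -0.5]
tool_pos: [0.5231, 0.0479, 0.2627]
wrist_force: [0.3, 1.6, -0.1]
```

```bash
python3 -m handwheel '[{"dp":[-0.002,-0.007,0],"delta_rot":[0,0,0],"claw":1},{"dp":[-0.002,-0.007,0],"delta_rot":[0,0,0],"claw":1}]' | grep -E 'pos|force'
```

```text
tool_pos: [0.5223, 0.0451, 0.2627]
wrist_force: [0.7, 2.1, -0.5]
```

```bash
python3 -m handwheel '[{"dp":[-0.002,-0.007,0],"delta_rot":[0,0,0],"claw":1},{"dp":[-0.002,-0.007,0],"delta_rot":[0,0,0],"claw":1}]' | grep -E 'pos|force'
```

```text
tool_pos: [0.5215, 0.0422, 0.2627]
wrist_force: [1.0, 0.8, -1.7]
```

```bash
python3 -m handwheel '[{"dp":[-0.002,-0.007,0],"delta_rot":[0,0,0],"claw":1}]' | grep -E 'pos|force'
```

```text
tool_pos: [0.5211, 0.0409, 0.2627]
wrist_force: [0.5, 1.5, -0.4]
```

```bash
python3 -m handwheel '[{"dp":[-0.002,-0.007,0],"delta_rot":[0,0,0],"claw":1}]' | grep -E 'pos|force'
```

```text
tool_pos: [0.5208, 0.0396, 0.2627]
wrist_force: [2.4, 7.8, -2.0]
```

```bash
python3 -m handwheel '[{"dp":[-0.002,-0.007,0],"delta_rot":[0,0,0],"claw":1}]' | grep -E 'pos|force'
```

```text
tool_pos: [0.5205, 0.0387, 0.2628]
wrist_force: [6.1, 16.7, -2.3]
```

The force rose from 2 N to 17 N against a firm stop, right at the predicted place. I back off 60 mm along the track and look.

```bash
python3 -m handwheel '[{"dp":[0.01,0.035,0],"delta_rot":[0,0,0],"claw":1},{"dp":[0.03,0.1,0],"delta_rot":[0,0,0],"claw":1},{"dp":[0.04,0.15,0],"delta_rot":[0,0,0],"claw":1},{"dp":[0,0,0.3],"delta_rot":[0,0,0],"claw":1},{"dp":[0,0.3,0.05],"delta_rot":[0,0,0],"claw":1},{"dp":[0,0.3,0],"delta_rot":[0,0,0],"claw":1},{"dp":[0,0.3,0],"delta_rot":[0,0,0],"claw":1},{"dp":[0,0.3,0],"delta_rot":[0,0,0],"claw":1}]'
python3 -m handwheel '[{"dp":[0,0.3,0],"delta_rot":[0,0,0],"claw":1},{"dp":[0,0.3,0],"delta_rot":[0,0,0],"claw":1},{"dp":[0,0,0],"delta_rot":[0,0,0],"claw":1}]'
python3 - <<'E'
from h import *
t=camera("top");s=camera("side")
cv2.imwrite("pics/t5.png",t[:,:,::-1]);cv2.imwrite("pics/s5.png",s[:,:,::-1])
a=orange(t,(215,160,265,215));b=orange(s,(225,175,285,215));print(a[:2],b[:2],tri(a[0],b[0]))
A=plane("top",a[0],.099);B=plane("side",b[0],.099);print(A,B)
A0=np.array([.5544,.1251,.104]);B0=np.array([.5498,.1275,.104]);print("moved",np.linalg.norm((A-A0)[:2]),np.linalg.norm((B-B0)[:2]))
c=np.hstack([cv2.resize(t[150:240,200:340],None,fx=2.8,fy=2.8,interpolation=2),cv2.resize(s[145:235,205:345],None,fx=2.8,fy=2.8,interpolation=2)])
cv2.imwrite("pics/f.png",c[:,:,::-1])
E
```

```text
t: 10.05
tool_pos: [0.5358, 0.3383, 0.3327]
eef_rot: [-0.425, 0.565, 0.425, 0.565]
wrist_force: [1.3, -0.0, 0.0]
width: -0.002
t: 10.42
tool_pos: [0.5351, 0.4597, 0.3314]
eef_rot: [-0.426, 0.565, 0.426, 0.564]
wrist_force: [0.1, -1.1, -0.1]
width: 0.001Traceback (most recent call last):
  File "<stdin>", line 4, in <module>
  File "h.py", line 17, in orange
    n,l,st,c=cv2.connectedComponentsWithStats(k);i=1+np.argmax(st[1:,4])
                                                     ~~~~~~~~~^^^^^^^^^^
    return _wrapfunc(a, 'argmax', axis=axis, out=out, **kwds)
    return bound(*args, **kwds)
ValueError: attempt to get argmax of an empty sequence
```

Run:
```python
from h import *
t=cv2.imread("pics/t5.png");s=cv2.imread("pics/s5.png")
cv2.imwrite("pics/f.png",np.vstack([cv2.resize(t[150:240,200:340],None,fx=3.3,fy=3.3,interpolation=2),cv2.resize(s[145:235,205:345],None,fx=3.3,fy=3.3,interpolation=2)]))
```

```text
(no output)
```

View pics/f.png

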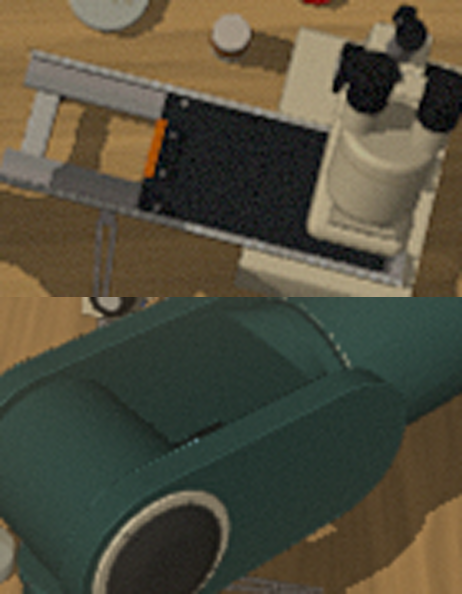

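The top view shows the plate at (156,148), i.e. moved along. The arm hides the side view, so I lift and go back towards the start pose.

```bash
python3 -m handwheel '[{"dp":[0,0,0.2],"delta_rot":[0,0,0],"claw":1},{"dp":[0,0,0.2],"delta_rot":[0,0,0],"claw":1},{"dp":[-0.25,0.15,0],"delta_rot":[0,0,0],"claw":1},{"dp":[-0.25,0.15,0],"delta_rot":[0,0,0],"claw":1},{"dp":[-0.25,0.15,0],"delta_rot":[0,0,0],"claw":1},{"dp":[-0.25,0.15,0],"delta_rot":[0,0,0],"claw":1},{"dp":[-0.25,0.15,0],"delta_rot":[0,0,0],"claw":1},{"dp":[-0.25,0.15,0],"delta_rot":[0,0,0],"claw":1}]'
python3 -m handwheel '[{"dp":[0,0,0],"delta_rot":[0,0,0],"claw":1},{"dp":[0,0,0],"delta_rot":[0,0,0],"claw":1}]' >/dev/null
python3 - <<'E'
from h import *
t=camera("top");s=camera("side")
cv2.imwrite("pics/t6.png",t[:,:,::-1]);cv2.imwrite("pics/s6.png",s[:,:,::-1])
cv2.imwrite("pics/g.png",cv2.resize(s[130:250,195:325],None,fx=5,fy=5,interpolation=2)[:,:,::-1])
for n,im,b in(("top",t,(225,170,265,215)),("side",s,(225,160,285,215))):
    try:
        c=orange(im,b);p=plane(n,c[0],.099);p0=np.array([.5544,.1251,.104] if n=="top" else [.5498,.1275,.104]);print(n,c[:2],p,"moved",np.linalg.norm((p-p0)[:2]))
    except ValueError: print(n,"no orange")
E
```

```text
t: 11.52
tool_pos: [0.2351, 0.635, 0.4132]
eef_rot: [-0.425, 0.565, 0.425, 0.566]
wrist_force: [0.3, 0.3, 0.5]
width: -0.0
top (array([246.3889, 194.7037]), np.int32(54)) [0.5235 0.022  0.099 ] moved 0.10759299344844109
side (array([251.0244, 197.    ]), np.int32(41)) [0.5217 0.0232 0.099 ] moved 0.10804174260766487
```

View pics/g.png

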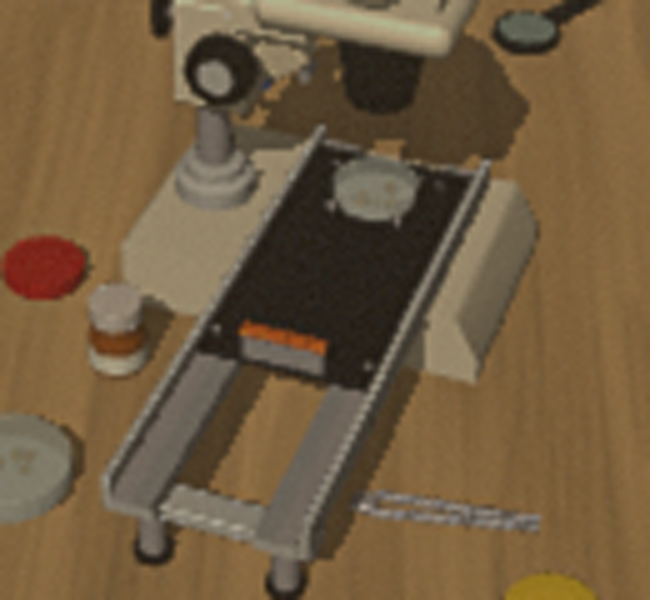

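Run:
```python
from h import *
print(tri((246.3889,194.7037),(251.0244,197.0)),"before z .1024")
f=lambda x,y:(195+(x+.5)/5-.5,130+(y+.5)/5-.5)
print("dish top, side view",plane("side",f(376,187),.092), "plate->dish should be 196mm:",np.linalg.norm((plane("side",f(376,187),.092)-plane("side",(251.02,197.),.099))[:2]))
```

```text
(array([0.5227, 0.0221, 0.0983]), np.float64(0.0018931261295417473)) before z .1024
dish top, side view [ 0.4647 -0.1569  0.092 ] plate->dish should be 196mm: 0.18885122773967303
```

```bash
python3 -c "
from cell import *
print(sense()['wrist_force']);sign_off()"
```

```text
[ 0.17220278  0.15007846 -0.03904706]
the job is handed in; nothing more can be done
```

I pushed the carriage home with the shut fingertips, took the hand away to near its start pose, and handed the job in at about 12 s.

**Travel:** the push took about 2 N until a firm stop, where the force rose to 17 N at the predicted place. Both cameras put the carriage's travel at about 108 mm. Measured from the rear of the track, the plate is 147 mm away, where 144 mm is expected at home; this is within measuring error.

**Drop into the notches:** the plate's top now measures 98.3 mm high, against 102.4 mm before. That is a drop of 4.1 mm where 5 mm is expected, about what the calibration allows. The firm stop also fits a full drop.

**Dish:** in the last picture it stands between its pins. The measured plate-to-dish distance was 189 mm, where 196 mm is expected. I put the 7 mm difference down to picking the dish's centre by hand in a slanted view, and did not measure it again.

**Everything else:** the final picture's crop shows the jar, tweezers and loupe apparently undisturbed. I did not check the vial rack, mug or wash bottle afterwards.

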